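# Gauge a clay test piece, then open the kiln and hold its lid just under balance

### The job

We are about to fire the clay test piece that stands on the bench height gauge: first take its height by pressing the gauge's knob until the sprung foot stands lightly on the piece, pause for the reading, and let the foot spring back up. Then open the kiln by the bar handle of its lid: raise the lid past its balance point so that you know the springs take the weight, ease it back to just below balance (two or three centimetres at the handle), and finish while still holding it there, so that I can reach in. Do not let the lid fall or go far back towards its stop, and leave the test pieces and everything else on the bench where they stand.

Things in the scene. Friction and masses are not known exactly. Their poses are not given: they have to be found in the camera images.
- gauge: Bench height gauge, fixed: grey cast base 150 x 120 x 20 mm whose top (z = 20 mm) is the anvil, a steel column behind, and an arm with a guide sleeve (top 170 mm) and a read-out box facing the front. Origin: underside of the base, on the spindle's axis; +x points from the spindle to the column (70 mm), so the front faces -x. Its place and turn vary
- gauge_foot (a joint): Downward travel of the gauge's sprung spindle, 0 to 0.05 m: 0 = fully up, with the foot 65 mm above the anvil. Piece height = 65 mm - travel, so the foot meets the three pieces after 35, 25 or 15 mm. A spring pushes the spindle back up with about 1.2 N at 0, growing to 2.6 N at 35 mm; it returns by itself when let go
- gauge_knob (a point): Middle of the flat top of the spindle's black round knob, 36 mm across and 18 mm thick; 240 mm above the bench when up, moves with the spindle. Press straight down on it. Once the foot stands on a piece, the knob can be pressed up to 15 mm farther against an overtravel spring (a push of 4.8 N starts it, 9.3 N takes it to its end), so that the foot presses the piece with only 2 to 8 N; beyond that the push goes straight into the piece
- gauge_face (a point): Middle of the underside of the gauge's foot, a steel disc 24 mm across; 85 mm above the bench when up, moves with the spindle
- kiln: Small top-loading test kiln, fixed: brick-lined steel case 244 x 244 mm, rim 120 mm above the bench, chamber 150 x 150 x 65 mm, control box on its +y side reaching 184 mm from the middle. Origin: underside of its middle; the front, with the lid's handle, faces its -x. Its place and turn vary
- lid (a joint): Opening angle of the kiln's lid in rad: 0 = shut, 1.15 = back against its stop. Springs on the hinge carry most of the lid's weight. The balance point is at 0.60 rad: below it the lid sinks shut by itself, above it the springs swing it on open. At the handle it weighs about 2 N when shut, 0.5 N at 0.50 rad, and pulls upward with about 1 N at 0.80 rad. 0.1 rad is 30 mm at the handle
- lid_handle (a point): Centre of the lid's wooden bar handle: a round bar 18 mm thick and 104 mm long, level and parallel to the hinge, 45 mm in front of the lid's front face on two 10 mm steel stems at 47 mm either side of its centre (84 mm free between the stems). 142 mm above the bench when shut, and 24 mm below the lid's top. From the hinge axis it lies 300 mm to the front and 22 mm up; it moves with the lid
- lid_hinge (a point): Middle of the lid's hinge axis, at the kiln's back, 135 mm behind the kiln's middle and 120 mm above the bench; the axis is level, along the kiln's y. The lid is a brick slab 240 x 240 x 45 mm in a steel band
- batt: Fixed kiln shelf 200 x 120 x 20 mm (a cream slab), on which the two other test pieces stand. Origin: middle of its underside
- piece_low: Clay test piece, square block 48 x 48 mm, 30 mm high. Origin: middle of its underside. Any one of the three pieces may be the one on the gauge
- piece_round: Clay test piece, round plug 50 mm across, 40 mm high. Origin: middle of its underside
- piece_tall: Clay test piece, square block 44 x 44 mm, 50 mm high. Origin: middle of its underside
- glaze_cup: Bystander: brown cup 64 mm across, 62 mm high. Origin: middle of its underside
- glaze_brush: Bystander: brush 190 mm long lying on the bench. Origin: underside near its middle
- glaze_jar: Bystander: lidded jar 68 mm across, 85 mm high. Origin: middle of its underside
- green_vase: Bystander: unfired vase 94 mm across, 106 mm high. Origin: middle of its underside
- kiln_prop: Bystander: six-sided kiln prop 34 mm across, standing, 75 mm high. Origin: middle of its underside
- turning_tool: Bystander: loop tool 155 mm long lying on the bench, 14 mm thick. Origin: underside near its middle
- cone_stand: Bystander: clay strip 70 x 26 mm with three small cones, 56 mm high. Origin: middle of its underside
Things that resemble listed ones, but are neither listed nor needed, are in the scene too. What is shaped like the gauge but red is not meant.

How it is judged:
By the outcome, as a careful person would: the job done as asked, in the order asked, and still so for the second after the job is handed in, while the arm keeps its last pose, push and grip.
It also fails if it takes over 51 s, if anything falls off the work surface, if the arm or the gripper's body presses on something with over 40 N, if the wrist force passes 120 N, or if a joint passes its speed limit or range.

### The arm

A 6-joint arm with a two-finger parallel gripper is mounted at the origin on the work surface. World frame = base frame: x ahead of the robot, y to its left, z up, the work surface at z = 0. Lengths are in m, angles in degrees, forces in N, time in s.
With the tool pointing down it reaches from about 0.325 to 1 m from the base axis. Payload 5.1 kg.
Tool frame: the origin (TCP) lies at the very end of the fingers, on their centre line; the grasp point (between the pads) lies pinch_z behind it (pinch_z is the distance from the TCP to the grasp point, in m); z points along the fingers, y is the line along which they close (so a half turn about z gives the same grasp; the last joint's range is limited). The gripper opens to 85 mm and grips with 20 to 120 N. Pads are 22 mm wide; open, the fingers measure 114 mm over their backs; the gripper's body (76 mm by 85 mm) begins 54 mm behind the grasp point. The pads swing forward as they close: fully open they stand 13 mm farther back than shut.
Start: joints at [66.773, 7.093, 94.555, -0, 78.352, -4.733], TCP at [0.206, 0.616, 0.231] pointing down, gripper open.
Joint ranges: [-149.61, 149.61], [-58.7, 133.49], [1.44, 155.28], [-77.14, 257.14], [18.33, 153.61], [-166.67, 166.67]. Speed limits (degrees/s): [147.25, 147.25, 180, 180, 180, 180].

### API

Orientations are given as [roll, pitch, yaw] about the fixed x, y, z axes, in that order (R = Rz(yaw) Ry(pitch) Rx(roll)).
In Python, from bench import * gives the robot as it stands. The module is installed in compiled form; this text tells all that it offers.
- The arm moves only by the shell command python3 -m inch 'ROWS' [FORCE]. ROWS is text: rows parted by semicolons, each of 7 numbers parted by spaces: the shift along the tool's x, y, z in mm, then the turn, a rotation vector about the tool's x, y, z in rad, then the finger opening in mm, from 0 to 85.4. In form: dx dy dz ax ay az fingers; .... A call has 1 to 10 rows; each row is the pose to reach, as a shift and turn from the pose commanded when the call began, along the tool's axes at that moment; what a row does not reach only later rows make up. A row lasts 1/12 s, in which the tool goes at most 41.7 mm and 7.16 degrees, less where a joint would pass 70% of its speed; a pose out of reach is approached as far as the arm can. A call with a gripper value outside its range is refused whole. The fingers move at their own pace and stop on an object; FORCE is the grip in N (left out, the last holds). Time passes only in rows, so rows that repeat a pose let the fingers close. It gives the time, the measured TCP pose, the force and the opening at its end, in the units of the state.
- get_obs(): the state, without advancing time (a new reading comes with each control period).
- camera(name): name is "side" or "top" or "wrist"; returns a dict with "img" (480x640x3 uint8, blue, green, red), "depth" (480x640 float32, m along the optical axis (not along the pixel's ray), 0 where there is no reading), "vertical_fov" (degrees; the focal length in pixels is half the picture's height over the tangent of half this angle, whatever the lens; pixels are square), "cx", "cy" (the principal point, pixels), "cam_to_world" (4x4, takes a point from camera to world coordinates); the wrist camera has in their place "hand_eye" (4x4, takes a point from camera to tool coordinates, whose origin is the TCP and whose axes are the flange's). Camera axes: x right, y up, looking along -z (the intrinsics and any distortion apply to the point x, -y, -z); pixel columns grow to the right and rows downward; lengths in m; the calibration is good to about 2 mm. A picture is of the moment at which its call begins: read the wrist's pose just before it.
- hand_in(): hands the job in, once; it reports no verdict.
The state is a dict: "clock": time; "joints": joint angles; "qd": joint speeds; "tau": joint torques, N m; "ee_pos": TCP position; "eef_rot": TCP orientation; "wrist_force": force on the tool from outside, world axes, zero at the start; "ft_torque": the same for the moment, N m; "opening": finger opening in m.
Only numpy, scipy, OpenCV 4.12 (cv2) and the standard library are available. Lean on these libraries where they do the work, as an engineer would, in place of code of your own. Each camera call takes 0.05 s, during which the arm holds its last target. There are 200 camera calls.

## Working session

There is one attempt and no reset: what is moved stays moved. The work goes in short steps, Python scripts to look and compute and a shell command to move; the robot and the scene stay as the last step left them, time stands still between calls to the robot, and variables do not carry over. Pictures are saved under pics/ and viewed, on a budget of 10 in all, crops included, one or two more only if the job needs it, and the job is handed in when it is done.

```bash
mkdir -p pics; cat > h.py <<'E'
from bench import *
import numpy as np, cv2
from scipy.spatial.transform import Rotation as R
def tool(o):
    T=np.eye(4);T[:3,:3]=R.from_euler('xyz',o['eef_rot'],degrees=True).as_matrix();T[:3,3]=o['ee_pos'];return T
def grab(n):
    o=get_obs();c=camera(n)
    c['T']=c['cam_to_world'] if n!='wrist' else tool(o)@c['hand_eye']
    c['f']=240/np.tan(np.radians(c['vertical_fov'])/2);return c
def cloud(c):
    v,u=np.mgrid[:480,:640];d=c['depth'];f=c['f']
    P=np.stack([(u-c['cx'])/f*d,-(v-c['cy'])/f*d,-d,np.ones_like(d)],-1)
    W=(P@np.array(c['T']).T)[...,:3];W[d==0]=np.nan;return W
E
python3 - <<'E'
from h import *
print(get_obs())
for n in('top','side'):
    c=grab(n);cv2.imwrite(f'pics/{n}1.png',c['img']);np.savez(f'{n}1.npz',img=c['img'],W=cloud(c))
    print(n,{k:v for k,v in c.items() if k not in('img','depth')},(c['depth']>0).mean())
E
```

```text
{'clock': 0.0, 'joints': array([ 6.67725976e+01,  7.13407431e+00,  9.46345267e+01, -1.45429097e-03,
        7.83531234e+01, -4.72966056e+00]), 'qd': array([ 0.0141085 ,  0.00049886,  0.03268123,  0.00898817, -0.02975965,
        0.0742413 ]), 'tau': array([-4.11410683e-04, -4.23611462e+01, -3.65450943e+01, -7.92224910e-05,
        6.98523276e-03, -1.19222946e-05]), 'ee_pos': array([0.20597995, 0.61584482, 0.23004191]), 'eef_rot': array([-1.79878573e+02, -8.61784160e-03,  1.61502544e+02]), 'wrist_force': array([ 0.79942635,  0.34539572, -0.33641694]), 'ft_torque': array([-0.05424148,  0.03736995, -0.01760719]), 'opening': 0.08546479007619376}
top {'vertical_fov': 44.84040084160601, 'cx': 317.0711553193841, 'cy': 239.0013890089831, 'cam_to_world': array([[-0.00688855,  0.99020174, -0.13947421,  0.26134276],
       [-0.99982698, -0.00923026, -0.0161497 , -0.00675729],
       [-0.01727885,  0.13933883,  0.990094  ,  1.68856732],
       [ 0.        ,  0.        ,  0.        ,  1.        ]]), 'T': array([[-0.00688855,  0.99020174, -0.13947421,  0.26134276],
       [-0.99982698, -0.00923026
[... 165 characters left out ...]
t64(581.701452372411)} 0.9960904947916667
side {'vertical_fov': 43.42164730220498, 'cx': 322.0750504375747, 'cy': 245.8856752712585, 'cam_to_world': array([[ 0.99580275,  0.06876893, -0.06039625,  0.41814703],
       [-0.09069856,  0.65296164, -0.75194074, -1.04573365],
       [-0.01227373,  0.75426251,  0.65645824,  1.05867856],
       [ 0.        ,  0.        ,  0.        ,  1.        ]]), 'T': array([[ 0.99580275,  0.06876893, -0.06039625,  0.41814703],
       [-0.09069856,  0.65296164, -0.75194074, -1.04573365],
       [-0.01227373,  0.75426251,  0.65645824,  1.05867856],
       [ 0.        ,  0.        ,  0.        ,  1.        ]]), 'f': np.float64(602.7618955193741)} 0.9959049479166666
```

View pics/top1.png

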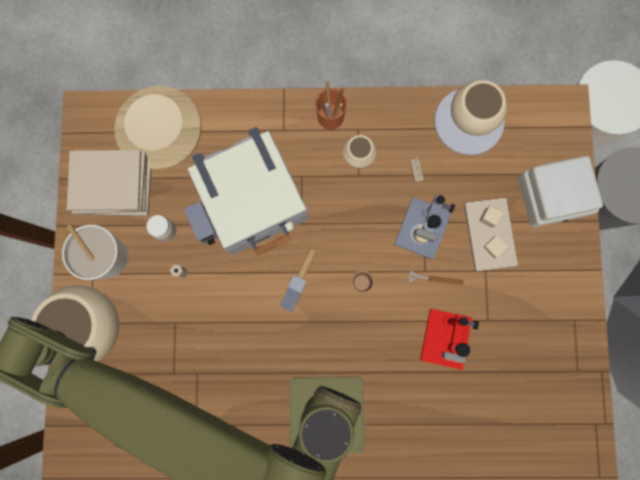

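View pics/side1.png

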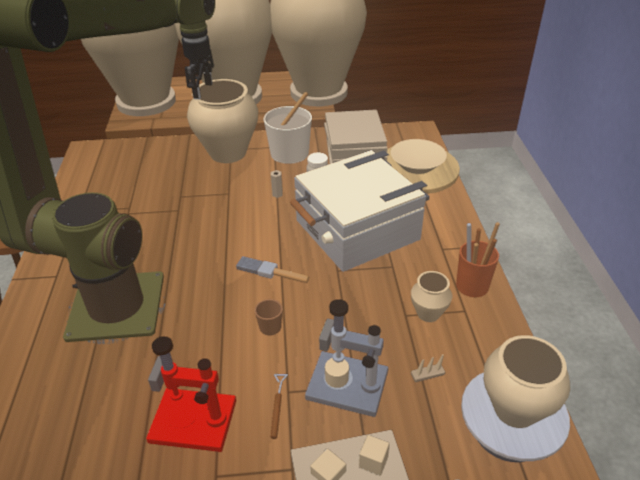

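The top view shows the grey gauge at (425,225) with its knob near (434,222), the kiln lid at (248,190) and its handle bar at (273,243). The side view shows the gauge knob at (339,307), a round plug under the foot at (337,372), and the handle at (308,212).

```bash
python3 - <<'E'
import numpy as np,cv2
for n,rs in(('top',{'knob':(420,205,450,235),'handle':(248,228,295,258)}),('side',{'knob':(325,295,355,325),'handle':(285,195,330,245)})):
    z=np.load(n+'1.npz');W=z['W'];hsv=cv2.cvtColor(z['img'],cv2.COLOR_BGR2HSV)
    for k,(a,b,c,d) in rs.items():
        w=W[b:d,a:c].reshape(-1,3);h=hsv[b:d,a:c].reshape(-1,3)
        if k=='knob': m=(w[:,2]>.228)&(w[:,2]<.26)
        else: m=(w[:,2]>.128)&(w[:,2]<.165)&(h[:,1]>70)&(h[:,0]<25)
        p=w[m];print(n,k,len(p),p.mean(0),p.min(0),p.max(0), 'mid',(p.min(0)+p.max(0))/2)
        if k=='handle':
            e=np.linalg.svd(p[:,:2]-p[:,:2].mean(0),full_matrices=0)[2][0];print(' dir',e,np.degrees(np.arctan2(e[1],e[0])),np.ptp(p[:,:2]@e))
    if n=='top':
        w=W.reshape(-1,3);m=(w[:,2]>.155)&(w[:,2]<.18)&(np.abs(w[:,0]-.6)<.25)&(w[:,1]>.0)&(w[:,1]<.45)
        r=cv2.minAreaRect(w[m][:,:2].astype(np.float32));print('lid',r)
        m=(w[:,2]>.012)&(w[:,2]<.026)&(w[:,0]>.4)&(w[:,0]<.62)&(w[:,1]>-.36)&(w[:,1]<-.18)
        print('gbase',cv2.minAreaRect(w[m][:,:2].astype(np.float32)))
        # whole height of things near: column
        m=(w[:,2]>.1)&(w[:,0]>.4)&(w[:,0]<.65)&(w[:,1]>-.38)&(w[:,1]<-.15)
        print('gauge tall max z',w[m][:,2].max())
E
```

```text
top knob 164 [ 0.50698946 -0.27830067  0.23990073] [ 0.49010369 -0.29701258  0.22955341] [ 0.52471602 -0.26124021  0.24828014] mid [ 0.50740986 -0.27912639  0.23891677]
top handle 264 [0.46381603 0.13705006 0.14912413] [0.43728479 0.08808301 0.1386869 ] [0.49568931 0.18788647 0.16054508] mid [0.46648705 0.13798474 0.14961599]
 dir [-0.42253314  0.90634748] 114.99461877992283 0.10337684747994508
lid ((0.6027939319610596, 0.2020387351512909), (0.3210590183734894, 0.2442089319229126), 25.07662010192871)
gbase ((0.5191857814788818, -0.2830028533935547), (0.13339193165302277, 0.176556795835495), 76.18234252929688)
gauge tall max z 0.24828014279436417
side knob 271 [ 0.50892992 -0.28157592  0.23856336] [ 0.49207701 -0.29755656  0.22887316] [ 0.52664684 -0.2615723   0.24387538] mid [ 0.50936193 -0.27956443  0.23637427]
side handle 225 [0.46573001 0.1320788  0.14732442] [0.43716311 0.08767577 0.13589148] [0.49382551 0.19050742 0.15575766] mid [0.46549431 0.1390916  0.14582457]
 dir [ 0.43468799 -0.90058112] -64.23455815656364 0.1095579393054536
```

```bash
python3 -c "
import bench
print([n for n in dir(bench) if n[0]!='_'], getattr(bench,'pinch_z',None))"
python3 -m inch '-15 -20 -30 0 0 0 0; -250 -330 -70 0 0 0 0; -250 -330 -70 0 0 0 0; -250 -330 -70 0 0 0 0; -250 -330 -70 0 0 0 0; -250 -330 -70 0 0 0 0; -250 -330 -70 0 0 0 0; -250 -330 -70 0 0 0 0; -250 -330 -70 0 0 0 0; -250 -330 -70 0 0 0 0'; python3 -m inch '-320 -423 0 0 0 0 0; -320 -423 0 0 0 0 0; -320 -423 0 0 0 0 0; -320 -423 0 0 0 0 0; -320 -423 0 0 0 0 0; -320 -423 0 0 0 0 0; -320 -423 0 0 0 0 0; -320 -423 0 0 0 0 0; -320 -423 0 0 0 0 0; -320 -423 0 0 0 0 0'
```

```text
['Unreachable', 'camera', 'get_obs', 'hand_in', 'pinch_z'] 0.0187
clock: 0.93
ee_pos: [0.3333, 0.2374, 0.2995]
eef_rot: [-180.0, 0.0, 161.6]
wrist_force: [-0.2, -0.1, 0.3]
opening: 0.0001
clock: 1.77
ee_pos: [0.4664, -0.1578, 0.2993]
eef_rot: [180.0, -0.0, 161.5]
wrist_force: [0.2, 0.3, 0.8]
opening: 0.0003
```

```bash
python3 -m inch '-38 -51 0 0 0 0.12 0; -78 -101 0 0 0 0.24 0; -78 -101 0 0 0 0.36 0; -78 -101 0 0 0 0.48 0; -78 -101 0 0 0 0.6 0; -78 -101 0 0 0 0.72 0; -78 -101 0 0 0 0.81 0; -78 -101 0 0 0 0.81 0'; python3 - <<'E'
from h import *
o=get_obs();c=grab('wrist');W=cloud(c);cv2.imwrite('pics/w1.png',c['img']);np.savez('w1.npz',W=W,img=c['img'])
print(o['ee_pos'],o['eef_rot'],o['wrist_force'],c['hand_eye'],{k:v for k,v in c.items() if k not in('img','depth','T','hand_eye')})
m=(W[...,2]>.232)&(W[...,2]<.25)&(np.hypot(W[...,0]-.508,W[...,1]+.279)<.04)
p=W[m];print(len(p),p.min(0),p.max(0),(p.min(0)+p.max(0))/2,p.mean(0))
E
```

```text
clock: 2.43
ee_pos: [0.5082, -0.2762, 0.2989]
eef_rot: [-180.0, -0.1, 115.0]
wrist_force: [0.0, 0.1, 0.2]
opening: 0.0002
[ 0.50817636 -0.27617176  0.29887449] [-1.79958082e+02 -7.03029788e-02  1.14998970e+02] [0.04797049 0.07120888 0.24259167] [[ 5.27624290e-04  9.58785107e-01  2.84131731e-01  7.24448753e-02]
 [ 9.99999840e-01 -4.48112080e-04 -3.44843631e-04  5.22151796e-04]
 [-2.03308076e-04  2.84131867e-01 -9.58785190e-01 -1.42987586e-01]
 [ 0.00000000e+00  0.00000000e+00  0.00000000e+00  1.00000000e+00]] {'vertical_fov': 59.17510758882885, 'cx': 322.69948337637896, 'cy': 235.53613565871922, 'f': np.float64(422.69016967033247)}
3757 [ 0.4902153  -0.29420869  0.2320138 ] [ 0.52557988 -0.25811986  0.24261034] [ 0.50789759 -0.27616427  0.23731207] [ 0.50718668 -0.27464473  0.24009803]
```

View pics/w1.png

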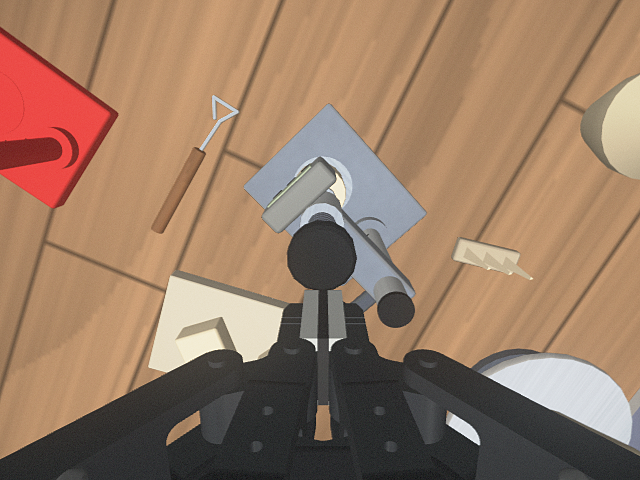

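The knob is centred at (322,257), directly under the fingertips at (.508,-.277). Now I press down in steps while watching the force.

```bash
python3 -m inch '0 1 25 0 0 0 0; 0 1 45 0 0 0 0; 0 1 54 0 0 0 0; 0 1 54 0 0 0 0; 0 1 54 0 0 0 0'; python3 -m inch '0 0 5 0 0 0 0; 0 0 8 0 0 0 0; 0 0 12 0 0 0 0; 0 0 16 0 0 0 0; 0 0 20 0 0 0 0; 0 0 20 0 0 0 0; 0 0 20 0 0 0 0';  python3 -m inch '0 0 2 0 0 0 0; 0 0 4 0 0 0 0; 0 0 6 0 0 0 0; 0 0 8 0 0 0 0; 0 0 8 0 0 0 0; 0 0 8 0 0 0 0'
```

```text
clock: 2.9
ee_pos: [0.5092, -0.2755, 0.2455]
eef_rot: [-180.0, -0.0, 115.2]
wrist_force: [-0.1, 0.8, 0.7]
opening: 0.0
clock: 3.48
ee_pos: [0.5093, -0.2757, 0.2256]
eef_rot: [-180.0, -0.0, 115.1]
wrist_force: [0.5, -0.2, 1.7]
opening: -0.0004
clock: 3.98
ee_pos: [0.5093, -0.2757, 0.2175]
eef_rot: [-180.0, -0.0, 115.1]
wrist_force: [0.3, 0.1, 2.0]
opening: -0.0004
```

```bash
python3 -m inch '0 0 1 0 0 0 0; 0 0 2 0 0 0 0; 0 0 3 0 0 0 0; 0 0 4 0 0 0 0; 0 0 4 0 0 0 0; 0 0 4 0 0 0 0'; python3 -m inch '0 0 1 0 0 0 0; 0 0 2 0 0 0 0; 0 0 2 0 0 0 0; 0 0 2 0 0 0 0'
```

```text
clock: 4.48
ee_pos: [0.5094, -0.2757, 0.2141]
eef_rot: [180.0, 0.0, 115.1]
wrist_force: [-1.2, 0.8, 4.4]
opening: -0.0
clock: 4.82
ee_pos: [0.5094, -0.2758, 0.212]
eef_rot: [180.0, 0.0, 115.1]
wrist_force: [-1.2, 0.4, 4.7]
opening: -0.0002
```

```bash
python3 -m inch '0 0 1 0 0 0 0; 0 0 2 0 0 0 0; 0 0 3 0 0 0 0; 0 0 3 0 0 0 0; 0 0 3 0 0 0 0'; python3 -m inch '0 0 0 0 0 0 0; 0 0 0 0 0 0 0;0 0 0 0 0 0 0; 0 0 0 0 0 0 0;0 0 0 0 0 0 0; 0 0 0 0 0 0 0;0 0 0 0 0 0 0; 0 0 0 0 0 0 0;0 0 0 0 0 0 0; 0 0 0 0 0 0 0'; python3 - <<'E'
from h import *
c=grab('side');cv2.imwrite('pics/s2.png',cv2.resize(c['img'][280:420,280:420],(560,560)))
f=[]
for i in range(4): f.append(get_obs()['wrist_force']);camera('top')
print(np.mean(f,0))
E
```

```text
clock: 5.23
ee_pos: [0.5094, -0.2758, 0.2093]
eef_rot: [180.0, 0.0, 115.1]
wrist_force: [-1.5, 0.6, 5.6]
opening: 0.0001
clock: 6.07
ee_pos: [0.5094, -0.2757, 0.2093]
eef_rot: [180.0, 0.0, 115.1]
wrist_force: [-1.5, 1.1, 7.1]
opening: 0.0001
[-1.38517477  0.31847605  6.16388242]
```

View pics/s2.png

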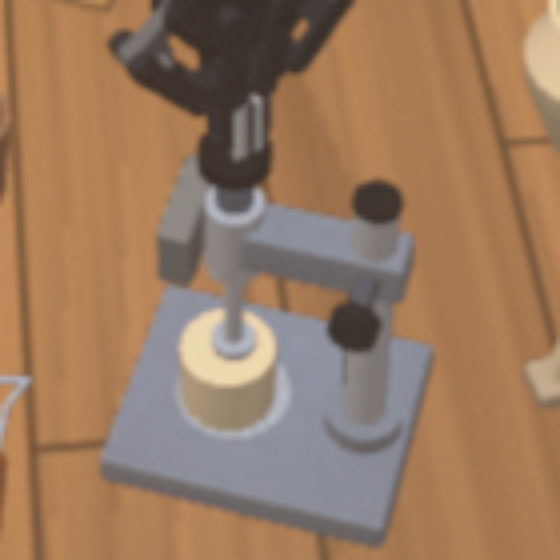

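The foot is seated on the round plug at (232,345) of the crop, with about 6 N on the knob. Now I release it, rise and move to the handle.

```bash
python3 -m inch '0 0 -4 0 0 0 0; 0 0 -10 0 0 0 0; 0 0 -18 0 0 0 0; 0 0 -28 0 0 0 0; 0 0 -45 0 0 0 0; 0 0 -70 0 0 0 0; 0 0 -90 0 0 0 0; 0 0 -90 0 0 0 0'; python3 -m inch '393 105 0 0 0 0 34; 393 105 0 -0.1 0 0 34; 393 105 0 -0.2 0 0 34; 393 105 0 -0.3 0 0 34; 393 105 0 -0.35 0 0 34; 393 105 0 -0.35 0 0 34; 393 105 0 -0.35 0 0 34; 393 105 0 -0.35 0 0 34; 393 105 0 -0.35 0 0 34; 393 105 0 -0.35 0 0 34';python3 -m inch '0 0 0 0 0 0 34; 0 0 0 0 0 0 34' ; python3 - <<'E'
from h import *
o=get_obs();c=grab('wrist');W=cloud(c);cv2.imwrite('pics/w2.png',c['img']);np.savez('w2.npz',W=W,img=c['img'])
print(o['ee_pos'],o['eef_rot'],o['opening'],o['wrist_force'])
h=cv2.cvtColor(c['img'],cv2.COLOR_BGR2HSV)
m=(W[...,2]>.12)&(W[...,2]<.17)&(h[...,1]>70)&(h[...,0]<25)&(np.hypot(W[...,0]-.466,W[...,1]-.138)<.09)
p=W[m];print(len(p),p.min(0),p.max(0),p.mean(0))
e=np.linalg.svd(p[:,:2]-p[:,:2].mean(0),full_matrices=0)[2][0]
n=np.array([-e[1],e[0]]);a=p[:,:2]@e;b=p[:,:2]@n
print(np.degrees(np.arctan2(e[1],e[0])),np.ptp(a),np.ptp(b),e*(a.min()+a.max())/2+n*(np.percentile(b,2)+np.percentile(b,98))/2)
c=grab('side');S=cloud(c);m=(S[...,2]>.228)&(S[...,2]<.26)&(np.hypot(S[...,0]-.508,S[...,1]+.277)<.025)
print('knob up?',m.sum(),np.percentile(S[m][:,2],95) if m.sum() else None)
E
```

```text
clock: 6.98
ee_pos: [0.5108, -0.2766, 0.3044]
eef_rot: [179.8, 0.4, 115.1]
wrist_force: [0.3, -0.1, 1.5]
opening: 0.0001
clock: 7.82
ee_pos: [0.4361, 0.1271, 0.2979]
eef_rot: [160.0, -0.0, 115.2]
wrist_force: [1.5, 0.5, 1.1]
opening: 0.0342
clock: 7.98
ee_pos: [0.4367, 0.1264, 0.2978]
eef_rot: [160.0, -0.0, 115.4]
wrist_force: [0.1, -0.1, -0.4]
opening: 0.0339
[0.43666968 0.12641489 0.29775431] [ 1.60032957e+02 -6.51217631e-03  1.15371419e+02] 0.033926701013265406 [ 0.06078711 -0.07762712 -0.3589963 ]
3429 [0.43508482 0.08993137 0.13906025] [0.49317794 0.1896781  0.1534211 ] [0.46150081 0.14235576 0.14914029]
-64.87049850740259 0.10410226116581119 0.017223444024606904 [0.46375665 0.14006509]
knob up? 270 0.24261286393190273
```

View pics/w2.png

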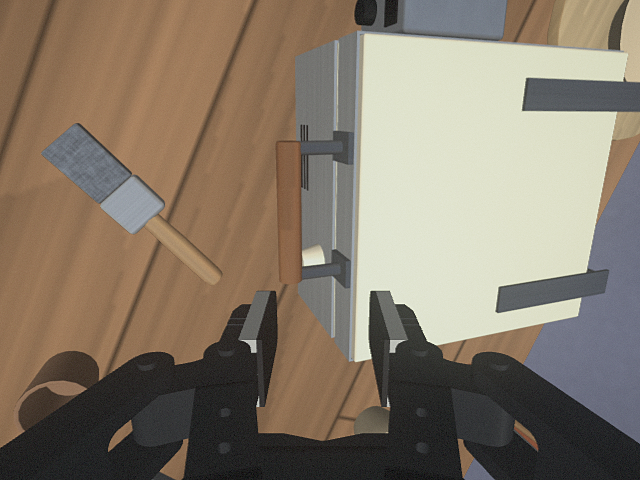

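The handle bar runs from (288,142) to (289,282) and is centred at (.464,.140). Its clear span between the stems is open, and the gauge knob is back up. I'll approach along the tool axis and grasp.

```bash
python3 -m inch '0 -25 0 0 0 0 34; 0 -25 40 0 0 0 34; 0 -25 80 0 0 0 34; 0 -25 110 0 0 0 34; 0 -25 130 0 0 0 34; 0 -25 145 0 0 0 34; 0 -25 160 0 0 0 34; 0 -25 170 0 0 0 34; 0 -25 176 0 0 0 34; 0 -25 176 0 0 0 34'; python3 - <<'E'
from h import *
o=get_obs();print(o['ee_pos'],o['eef_rot'],o['wrist_force'])
c=grab('wrist');cv2.imwrite('pics/w3.png',c['img'])
E
```

```text
clock: 8.92
ee_pos: [0.4708, 0.1392, 0.1231]
eef_rot: [160.1, -0.0, 115.0]
wrist_force: [-0.2, -0.2, 0.8]
opening: 0.0338
[0.47078482 0.1392273  0.12314013] [ 1.60115590e+02 -4.87237652e-02  1.14979510e+02] [-0.23061084 -0.17885742  0.76705798]
```

View pics/w3.png

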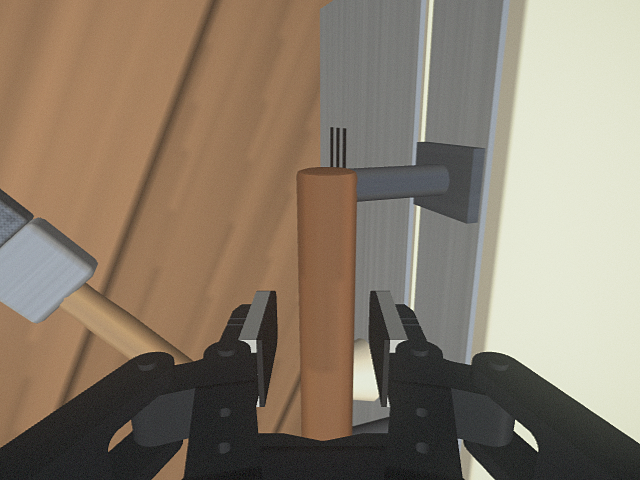

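```bash
python3 -m inch '0 0 0 0 0 0 12; 0 0 0 0 0 0 5; 0 0 0 0 0 0 5; 0 0 0 0 0 0 5; 0 0 0 0 0 0 5; 0 0 0 0 0 0 5' 40; python3 - <<'E'
from h import *
o=get_obs();print(o['ee_pos'],o['eef_rot'],o['wrist_force'],o['opening'])
T=tool(o);k=np.radians(25.1);K=np.array([np.cos(k),np.sin(k),0])
# tcp relative to hinge: assume bar centre on measured pads
g=T[:3,3]-pinch_z*T[:3,2];print('grasp pt',g)
rb=-.300*K+np.array([0,0,.022]); r=rb+pinch_z*T[:3,2]
print('hinge',g-rb)
ax=np.array([-np.sin(k),np.cos(k),0]);print('axis in tool',T[:3,:3].T@ax)
for th in np.arange(.03,.311,.03):
    d=R.from_rotvec(ax*th).apply(r)-r
    print(round(th,2),np.round(T[:3,:3].T@d*1000,1))
for th in (-.06,-.12,-.15,-.18):
    d=R.from_rotvec(ax*th).apply(r)-r
    print(round(th,2),np.round(T[:3,:3].T@d*1000,1))
E
```

```text
clock: 9.47
ee_pos: [0.4709, 0.1396, 0.1255]
eef_rot: [160.0, 0.1, 115.1]
wrist_force: [-3.4, -4.2, 1.7]
opening: 0.0169
[0.47089544 0.13964302 0.12552838] [1.59995050e+02 9.76990797e-02 1.15123690e+02] [-3.3620006  -4.2150831   1.65274036] 0.01693367210545467
grasp pt [0.46509065 0.13695403 0.14310005]
hinge [0.73676129 0.26421385 0.12110005]
axis in tool [ 9.99998461e-01  9.71858882e-04 -1.46083791e-03]
0.03 [-0.   3.3 -8.2]
0.06 [ -0.    6.8 -16.3]
0.09 [ -0.   10.5 -24.2]
0.12 [ -0.1  14.5 -32.1]
0.15 [ -0.1  18.7 -39.8]
0.18 [ -0.1  23.2 -47.4]
0.21 [ -0.1  27.8 -54.9]
0.24 [ -0.1  32.7 -62.2]
0.27 [ -0.1  37.8 -69.4]
0.3 [ -0.2  43.2 -76.4]
-0.06 [ 0.  -5.8 16.6]
-0.12 [  0.1 -10.5  33.6]
-0.15 [  0.1 -12.6  42.2]
-0.18 [  0.1 -14.3  50.8]
```

```bash
python3 -m inch '0 1.6 -4.1 0.015 0 0 5; 0 3.3 -8.2 0.03 0 0 5; 0 5 -12.3 0.045 0 0 5; 0 6.8 -16.3 0.06 0 0 5; 0 8.6 -20.3 0.075 0 0 5; 0 10.5 -24.2 0.09 0 0 5; 0 12.5 -28.2 0.105 0 0 5; 0 14.5 -32.1 0.12 0 0 5; 0 18.7 -39.8 0.15 0 0 5; 0 18.7 -39.8 0.15 0 0 5'
cat > st.py <<'E'
from h import *
f=[]
for i in range(3): f.append(get_obs()['wrist_force']);camera('side')
o=get_obs();g=tool(o);b=g[:3,3]-pinch_z*g[:3,2]
K=np.array([np.cos(np.radians(25.1)),np.sin(np.radians(25.1))]);H=np.array([.7368,.2642])
x=(H-b[:2])@K; z=b[2]-.121
print('lid from pose',np.arctan2(z,x)-np.arctan2(.022,.3),'radius',np.hypot(x,z),'tilt',np.radians(o['eef_rot'][0]-160),'F',np.mean(f,0),'op',o['opening'],o['clock'],o['ee_pos'],o['eef_rot'])
E
python3 st.py
```

```text
clock: 10.3
ee_pos: [0.4749, 0.1415, 0.1708]
eef_rot: [168.7, 0.1, 115.1]
wrist_force: [-4.8, -7.3, -0.5]
opening: 0.0166
lid from pose 0.14989198439944007 radius 0.300709503358873 tilt 0.15137568280498803 F [-3.4347572  -6.44823424 -0.52589516] op 0.0165614071562643 10.45 [0.47454257 0.14139869 0.16919571] [1.68673188e+02 9.15207947e-02 1.15119853e+02]
```

```bash
python3 -m inch '0 3.3 -8.2 0.03 0 0 5; 0 6.8 -16.3 0.06 0 0 5; 0 10.5 -24.2 0.09 0 0 5; 0 14.5 -32.1 0.12 0 0 5; 0 18.7 -39.8 0.15 0 0 5; 0 23.2 -47.4 0.18 0 0 5; 0 27.8 -54.9 0.21 0 0 5; 0 32.7 -62.2 0.24 0 0 5; 0 37.8 -69.4 0.27 0 0 5; 0 37.8 -69.4 0.27 0 0 5'
python3 st.py
```

```text
clock: 11.28
ee_pos: [0.4971, 0.1519, 0.2471]
eef_rot: [-176.0, 0.1, 115.1]
wrist_force: [-1.7, -5.3, 1.5]
opening: 0.0163
lid from pose 0.42094193634340377 radius 0.30054122233619934 tilt -5.864198497798891 F [-1.51894175 -5.28729307  0.74359566] op 0.016816852001927216 11.4333 [0.49599681 0.15144278 0.24488594] [-1.75993824e+02  9.65765499e-02  1.15100859e+02]
```

```bash
python3 -m inch '0 3.3 -8.2 0.03 0 0 5; 0 6.8 -16.3 0.06 0 0 5; 0 10.5 -24.2 0.09 0 0 5; 0 14.5 -32.1 0.12 0 0 5; 0 18.7 -39.8 0.15 0 0 5; 0 23.2 -47.4 0.18 0 0 5; 0 27.8 -54.9 0.21 0 0 5; 0 32.7 -62.2 0.24 0 0 5; 0 37.8 -69.4 0.27 0 0 5; 0 37.8 -69.4 0.27 0 0 5'
python3 -m inch '0 0 0 0 0 0 5; 0 0 0 0 0 0 5; 0 0 0 0 0 0 5'; python3 st.py
```

```text
clock: 12.27
ee_pos: [0.5358, 0.1701, 0.3124]
eef_rot: [-160.6, 0.1, 115.1]
wrist_force: [0.1, -4.1, 3.0]
opening: 0.0168
clock: 12.52
ee_pos: [0.5343, 0.1694, 0.3106]
eef_rot: [-160.6, 0.1, 115.1]
wrist_force: [2.1, -5.1, 1.1]
opening: 0.0167
lid from pose 0.6879464504510739 radius 0.30039945863360384 tilt -5.595960105431107 F [ 1.71946744 -4.95024822  1.2073603 ] op 0.01625026792865995 12.6667 [0.53419947 0.16934485 0.31056067] [-1.60624896e+02  7.22578484e-02  1.15079942e+02]
```

```bash
python3 -m inch '0 -1 2.8 -0.01 0 0 5; 0 -2 5.5 -0.02 0 0 5; 0 -3.9 11.1 -0.04 0 0 5; 0 -5.8 16.6 -0.06 0 0 5; 0 -7.5 22.2 -0.08 0 0 5; 0 -9 27.9 -0.1 0 0 5; 0 -10.5 33.6 -0.12 0 0 5; 0 -12 39.3 -0.14 0 0 5; 0 -12.8 43.6 -0.155 0 0 5; 0 -13.4 46.5 -0.165 0 0 5'
python3 -m inch '0 0 0 0 0 0 5; 0 0 0 0 0 0 5; 0 0 0 0 0 0 5; 0 0 0 0 0 0 5'; python3 st.py; python3 - <<'E'
from h import *
for n in('side','top'):
    c=grab(n);cv2.imwrite(f'pics/{n}9.png',c['img']);W=cloud(c);h=cv2.cvtColor(c['img'],cv2.COLOR_BGR2HSV)
    k=np.radians(25.1);Q=W-np.array([.7368,.2642,.121]);X=Q[...,0]*np.cos(k)+Q[...,1]*np.sin(k);Y=-Q[...,0]*np.sin(k)+Q[...,1]*np.cos(k)
    # lid top: light cream
    m=(h[...,2]>150)&(h[...,1]<50)&(X<-.03)&(X>-.26)&(np.abs(Y)<.1)&(Q[...,2]>.06)
    A=np.c_[X[m],np.ones(m.sum())];z=Q[...,2][m]
    for _ in range(5):
        s=np.linalg.lstsq(A,z,rcond=None)[0];r=np.abs(A@s-z);A,z=A[r<.006],z[r<.006]
    print(n,m.sum(),len(z),'lid angle from surface',np.arctan(-s[0]))
E
```

```text
clock: 13.5
ee_pos: [0.5082, 0.1571, 0.2705]
eef_rot: [-170.1, 0.1, 115.1]
wrist_force: [1.7, -4.2, 0.2]
opening: 0.0166
clock: 13.83
ee_pos: [0.5084, 0.1572, 0.2708]
eef_rot: [-170.0, 0.1, 115.1]
wrist_force: [0.8, -4.6, -0.2]
opening: 0.0162
lid from pose 0.5209829281132914 radius 0.3004693457966924 tilt -5.7599724680972155 F [ 1.23734579 -5.17204002 -0.5140169 ] op 0.0168398074515883 13.9833 [0.50838203 0.15726371 0.27079576] [-1.70022113e+02  8.14923062e-02  1.15081267e+02]
side 455 131 lid angle from surface 0.37031562113033595
top 1342 970 lid angle from surface 0.5219647377756182
```

View pics/side9.png

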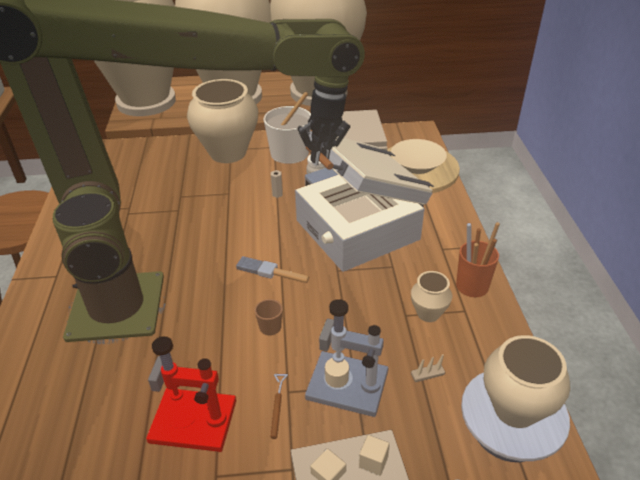

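The side view shows the lid held open at (375,170) with the gripper on the handle. The gauge foot is up over the plug at (337,372), and everything else is in its place. The lid angle is about 0.52 rad from both the arm pose and the top-view fit.

```bash
python3 -c "
from bench import *
hand_in();o=get_obs();print(o['clock'],o['ee_pos'],o['opening'])"
```

```text
the job is handed in; nothing more can be done
the job is handed in; nothing more can be done
```

The job is done and handed in at about 14 s on the clock, with the gripper still holding the lid just below balance.

- **Gauge:** I pressed the knob until the foot stood on the round plug (40 mm high) with about 6 N on the knob. The force first rose at about 25 mm of travel, as expected for that piece. I held it for about a second, then released it; the knob is back up, reading about 242 mm by depth (nominal 240 mm).
- **Lid:** I raised it by the bar handle to about 0.69 rad. The vertical force on the wrist turned upward there (about +1.2 N), which showed the springs carrying the lid. I then eased it back to about 0.52 rad, roughly 24 mm below balance at the handle.
- **Final checks:** The arm pose gives 0.521 rad, and a fit to the lid surface in the top view gives 0.522 rad. The same fit in the side view gave 0.37 rad. I disregarded it because it rests on only 131 points of the lid's edge-on surface. By eye in the last side picture, the test pieces and everything else on the bench stand where they were.
- **Side load:** About 5 N of sideways force remains between the gripper and the handle, which is well within limits.

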